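# Run along a row of flip-top vials and press their lids shut

## Robot

A 7-joint arm with a two-finger parallel gripper is mounted at the origin on a cart in front of the work surface, level with it; the furniture and walls round the work are solid. World frame = base frame: x ahead of the robot, y to its left, z up, the work surface at z = 0. Lengths are in m, angles in rad, forces in N, time in s.
With the tool pointing down it reaches from about 0.35 to 0.9 m from the base axis. Payload 8.1 kg.
Tool frame: the origin (TCP) lies midway between the tips of the shut fingers; the grasp point (between the pads) lies 19 mm behind it; z points along the fingers, y is the line along which they close (so a half turn about z gives the same grasp; the last joint's range is limited). The gripper opens to 92 mm and grips with 3 to 60 N. Pads are 19 mm wide; open, the fingers measure 130 mm over their backs; the gripper's body (75 mm by 190 mm) begins 47 mm behind the grasp point.
Start: joints at [-1.287, 0.434, 0.025, 1.573, -0.012, 1.134, -0.075], TCP at [0.236, 0.579, 0.227] pointing down, gripper open.
Joint ranges: [-2.62, 2.62], [-0.44, 2.09], [-1.27, 1.32], [0.08, 2.57], [-1.32, 4.46], [0.12, 2], [-2.74, 2.74]. Speed limits (rad/s): [2.22, 2.22, 3.01, 3.01, 3.14, 3.14, 3.14].

## Interface

Orientations are given as a rotation vector (axis times angle).
In Python, from cell import observe, get_image, camera_model, sign_off, recognise, silhouettes gives the robot as it stands.
- The arm moves only by the tool apply_moves, never from a script. Its argument "motion" is a list of rows, each an object of numbers: "x", "y", "z": the shift along the world's x, y, z in cm; "yaw": the turn about the world's z in degrees; "hand": the opening, from -1 (shut) to 1 (fully open), so that 0 is half open. In form: [{"x": .., "y": .., "z": .., "yaw": .., "hand": ..}, ...]. A call has 1 to 10 rows; each row is the pose to reach, as a shift and turn from the pose commanded when the call began; what a row does not reach only later rows make up. A row lasts 1/8 s, in which the tool goes at most 62.5 mm and 10.7 degrees, less where a joint would pass 70% of its speed; a pose out of reach is approached as far as the arm can. A call with a gripper value outside its range is refused whole. The fingers move at their own pace and stop on an object; "newtons" is the grip in N (left out, the last holds). Time passes only in rows, so rows that repeat a pose let the fingers close. It gives the time, the measured TCP pose, the force, the opening and the grip force at its end, in the units of the state.
- observe(): the state, without advancing time (a new reading comes with each control period).
- get_image(name): name is "side" or "top"; returns the picture (400x640x3 uint8, blue, green, red); there is no depth.
- camera_model(name): a dict with "camera_matrix" (3x3 intrinsics, pixels), "T" (4x4, takes a point from camera to world coordinates). Camera axes: x right, y up, looking along -z (the intrinsics and any distortion apply to the point x, -y, -z); pixel columns grow to the right and rows downward; lengths in m; the calibration is good to about 2 mm. A picture is of the moment at which its call begins. camera_model takes no time and is no camera call.
- sign_off(): hands the job in; it is judged then, once.
Trained networks look in the newest picture that a camera, given by its name, has taken for a name from the list of things; names that differ only in an ending like _2 or _b are one class to them, and where a whole thing is asked for, a point or a joint stands for the part that bears it (a point fixed in the world has none). Each returns a list of dicts, best first, with "p" (0 to 1); they miss things now and then, are a little off and sometimes report something else, mostly with a low value. They report only what shows in the picture. A call takes as long as a camera call.
- recognise(query, camera): "rect" ([left, top, right, bottom] in pixels, round what is visible of it).
- silhouettes(query, camera): "mask" (400x640 bool, what is visible of it) and "rect" ([left, top, right, bottom] in pixels, round what is visible of it).
The state is a dict: "clock": time; "joints": joint angles; "dq": joint speeds; "joint_efforts": joint torques, N m; "position": TCP position; "ee_rot": TCP orientation; "force": force on the tool from outside, world axes, zero at the start; "ft_torque": the same for the moment, N m; "width": opening from 0.0 (shut) to 1.0 (fully open); "gripper_force": force on a finger pad.
Only numpy, scipy, OpenCV 4.12 (cv2) and the standard library are available. Lean on these libraries where they do the work, as an engineer would, in place of code of your own. Each camera call takes 0.05 s, during which the arm holds its last target. There are 200 camera calls.

## Task

Close the four open flip-top sample vials in the grey metal block: with the fingertips together, run along the row from the end where the lids' hinges face, folding the lids over one after another in that order, and press every lid down flat on its vial. Use a light touch, grip and lift nothing, leave the block where it stands, leave all other things alone, and finish clear of everything.

Things in the scene. Friction and masses are not known exactly. Their poses are not given: they have to be found in the camera images.
- cool_block: grey anodised cooling block with black end plates, 62x190x47 mm, on rubber feet, loose on the worktop, about 1.4 kg with its four white flip-top vials. Origin at the centre of its underside, z up; its y axis runs along the row and points to the end where the lids' hinges face. The vials stand at y = +66, +22, -22, -66 mm (vial 1 to 4).
- rim_1 (a point): centre of the mouth of vial 1 (hinge-side end of the row), on its axis, 82 mm above the worktop; axes as the block's. The vial is 28 mm across and stands on an elastic pad: pressed from above it gives up to 5 mm (2.5 N to start, 8 N at 5 mm) and comes back.
- rim_2 (a point): centre of the mouth of vial 2, on its axis, 82 mm above the worktop; axes as the block's. The vial is 28 mm across and stands on an elastic pad: pressed from above it gives up to 5 mm (2.5 N to start, 8 N at 5 mm) and comes back.
- rim_3 (a point): centre of the mouth of vial 3, on its axis, 82 mm above the worktop; axes as the block's. The vial is 28 mm across and stands on an elastic pad: pressed from above it gives up to 5 mm (2.5 N to start, 8 N at 5 mm) and comes back.
- rim_4 (a point): centre of the mouth of vial 4 (other end of the row), on its axis, 82 mm above the worktop; axes as the block's. The vial is 28 mm across and stands on an elastic pad: pressed from above it gives up to 5 mm (2.5 N to start, 8 N at 5 mm) and comes back.
- lid_1 (a joint): hinge of vial 1's blue lid, rad: 0 = shut flat, 1.57 = upright, 2.2 = stop, leaning back. Hinge line across the row, at rim height, 17.5 mm from the vial's axis towards the block's +y. Lid 31 mm across, slightly domed, its tab ends 37 mm from the hinge; shut, its top is 85 mm above the worktop. Hinge a little stiff (0.015 N m): the lid stays at any angle.
- lid_2 (a joint): hinge of vial 2's blue lid, rad: 0 = shut flat, 1.57 = upright, 2.2 = stop, leaning back. Hinge line across the row, at rim height, 17.5 mm from the vial's axis towards the block's +y. Lid 31 mm across, slightly domed, its tab ends 37 mm from the hinge; shut, its top is 85 mm above the worktop. Hinge a little stiff (0.015 N m): the lid stays at any angle.
- lid_3 (a joint): hinge of vial 3's blue lid, rad: 0 = shut flat, 1.57 = upright, 2.2 = stop, leaning back. Hinge line across the row, at rim height, 17.5 mm from the vial's axis towards the block's +y. Lid 31 mm across, slightly domed, its tab ends 37 mm from the hinge; shut, its top is 85 mm above the worktop. Hinge a little stiff (0.015 N m): the lid stays at any angle.
- lid_4 (a joint): hinge of vial 4's blue lid, rad: 0 = shut flat, 1.57 = upright, 2.2 = stop, leaning back. Hinge line across the row, at rim height, 17.5 mm from the vial's axis towards the block's +y. Lid 31 mm across, slightly domed, its tab ends 37 mm from the hinge; shut, its top is 85 mm above the worktop. Hinge a little stiff (0.015 N m): the lid stays at any angle.
- vial_amber: loose amber glass vial with white cap, 23 mm across, 46 mm tall, standing beside the block; origin at its underside
- vial_pink: loose clear vial with pink contents and white cap, 23 mm across, 46 mm tall, standing beside the block; origin at its underside
- pen: loose white and black ball pen, 145 mm long, lying on the far side of the block; origin at its underside
- bench_timer: loose white bench timer, 60x66x20 mm; origin at its underside
- petri_pink: loose petri dish with pink filling, 61 mm across, 15 mm high; origin at its underside
- petri_yellow: loose petri dish with yellow filling, 61 mm across, 15 mm high; origin at its underside
- cup: loose white sample cup, 35 mm across, 36 mm high; origin at its underside

How it is judged:
By the outcome, as a careful person would: the job done as asked, in the order asked, and still so for the second after the job is handed in, with the robot touching nothing.
It also fails if it takes over 48 s, if anything falls off the work surface, if the arm or the gripper's body presses on something with over 40 N, if the wrist force passes 120 N, or if a joint passes its speed limit or range.

## Working session

There is one attempt and no reset: what is moved stays moved. The work goes in short steps, Python scripts to look and compute and a tool call to move; the robot and the scene stay as the last step left them, time stands still between calls to the robot, and variables do not carry over. Pictures are saved under pics/ and viewed, at most 10 in all, crops included, and the job is handed in when it is done.

Besides the shell and the picture viewer there is one more tool, called as a command line: name --argument value ..., lists and objects as JSON in quotes. apply_moves: Moves the arm, as the interface text tells. Its arguments: {"type":"object","properties":{"motion":{"type":"array","items":{"type":"object","properties":{"x":{"type":"number"},"y":{"type":"number"},"z":{"type":"number"},"yaw":{"type":"number"},"hand":{"type":"number"}}}},"newtons":{"type":"number"}},"required":["motion"]}

```bash
mkdir -p pics; ls; python3 - <<'E'
from cell import *
import cv2,numpy as np
o=observe();print(o['clock'],o['position'],o['ee_rot'],o['width'])
for n in('side','top'):
    cv2.imwrite(f'pics/{n}0.png',get_image(n)); m=camera_model(n);print(n,m)
    for q in('cool_block','lid_1','rim_1'):
        print(q,[(round(r['p'],2),r['rect']) for r in recognise(q,n)])
E
```

```text
pics
0.0 [0.23561938 0.57834042 0.22596421] [-6.03763159e-01 -3.08287351e+00  2.41452962e-03] 0.9981584789324365
side {'camera_matrix': array([[505.58049985,   0.        , 318.72609449],
       [  0.        , 505.58049985, 203.07526798],
       [  0.        ,   0.        ,   1.        ]]), 'T': array([[-0.94333133,  0.1541083 , -0.29389902,  0.16311064],
       [-0.33139849, -0.39116817,  0.85858168,  1.02988325],
       [ 0.01735063,  0.90732469,  0.42007245,  0.59311159],
       [ 0.        ,  0.        ,  0.        ,  1.        ]])}
cool_block [(0.96, [201.6, 236.2, 288.9, 320.3])]
lid_1 [(0.66, [228.1, 248.3, 249.7, 283.9]), (0.52, [211.4, 260.0, 220.8, 273.8]), (0.51, [228.1, 248.9, 238.8, 265.1]), (0.42, [241.6, 238.6, 250.5, 253.9]), (0.42, [253.6, 233.8, 265.6, 247.1])]
rim_1 [(0.85, [238.6, 236.7, 260.8, 270.4]), (0.69, [230.4, 248.0, 247.8, 281.4]), (0.61, [253.8, 234.4, 273.0, 260.6]), (0.56, [209.9, 260.1, 231.0, 289.9])]
top {'camera_matrix': array([[450.18596142,   0.        , 321.76086443],
       [  0.        , 450.18596142, 204.18977166],
       [  0.        ,   0.        ,   1.        ]]), 'T': array([[ 2.52319106e-02,  9.86922000e-01, -1.59211549e-01,
         2.95003456e-01],
       [-9.99673234e-01,  2.55621811e-02,  2.64630765e-05,
         1.84538509e-02],
       [ 4.09591144e-03,  1.59158856e-01,  9.87244489e-01,
         1.35342408e+00],
       [ 0.00000000e+00,  0.00000000e+00,  0.00000000e+00,
         1.00000000e+00]])}
cool_block [(0.58, [200.0, 166.1, 271.9, 200.7]), (0.49, [244.6, 174.9, 265.4, 189.6])]
lid_1 [(0.37, [247.3, 175.4, 250.9, 186.8])]
rim_1 [(0.72, [244.1, 207.5, 253.0, 214.7]), (0.66, [202.0, 168.4, 220.9, 182.5]), (0.51, [231.4, 176.9, 244.1, 187.7]), (0.43, [245.4, 175.7, 264.4, 189.2])]
```

```bash
python3 - <<'E'
import cv2
a=cv2.imread('pics/top0.png');b=cv2.imread('pics/side0.png')
cv2.imwrite('pics/t1.png',cv2.resize(a[140:240,170:303],None,fx=6,fy=6,interpolation=2))
cv2.imwrite('pics/s1.png',cv2.resize(b[215:335,180:310],None,fx=5,fy=5,interpolation=2)[:600])
E
```

```text
(no output)
```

View pics/t1.png

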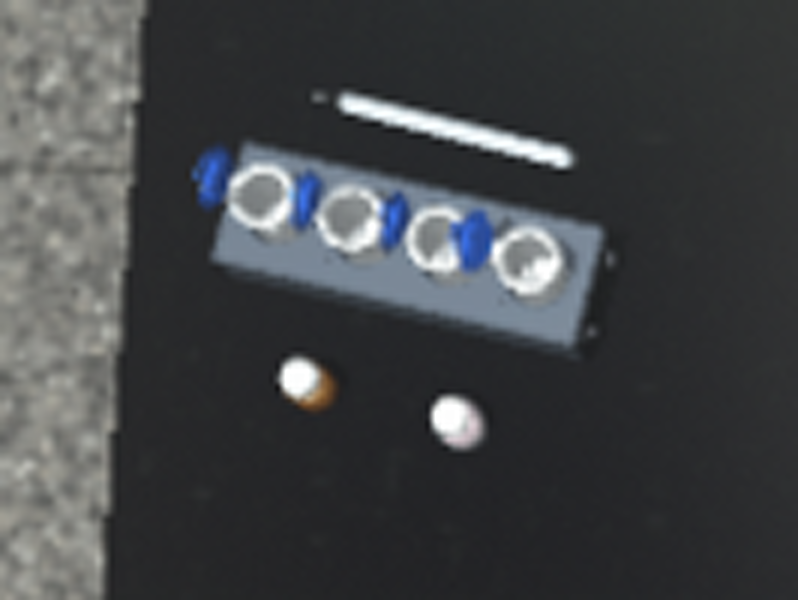

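View pics/s1.png

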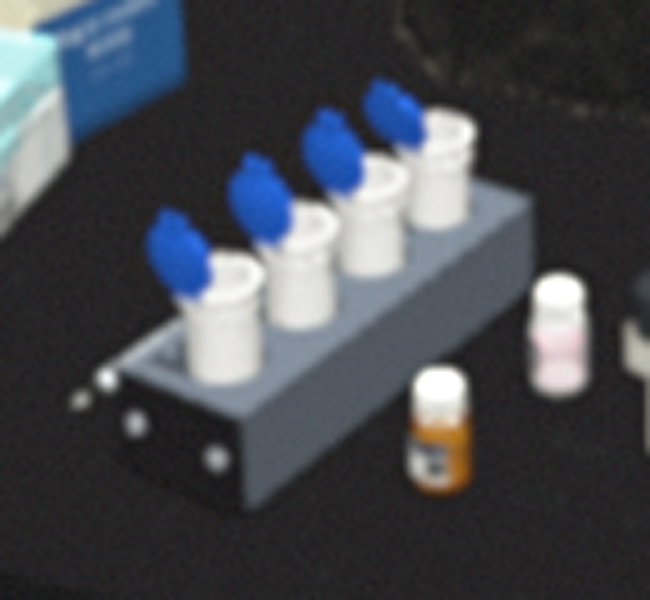

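View pics/side0.png

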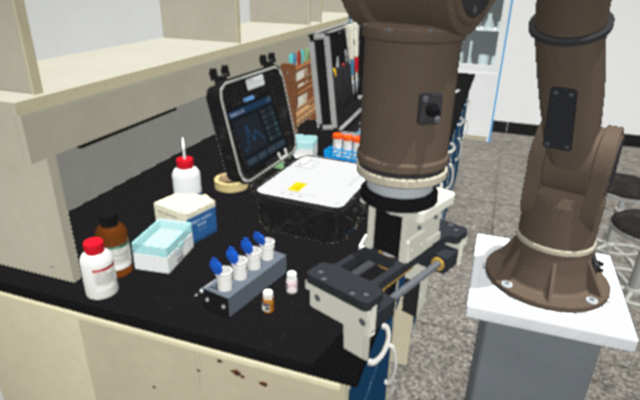

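The top view shows the four vials at about px (213.7,172.8) to (257.8,183.7), with lids leaning to the left, which is world +y. The side view shows vial 1 nearest the camera, all four lids open, and boxes on the far side of the block.

```bash
cat >h.py <<'E'
from cell import *
import numpy as np
from scipy.optimize import least_squares
from scipy.spatial.transform import Rotation as R
def proj(P,n):
    m=camera_model(n);c=(np.linalg.inv(m['T'])@np.append(P,1))[:3];q=m['camera_matrix']@[c[0],-c[1],-c[2]];return q[:2]/q[2]
def ray(px,n,z):
    m=camera_model(n);v=np.linalg.inv(m['camera_matrix'])@[*px,1];d=m['T'][:3,:3]@[v[0],-v[1],-v[2]];o=m['T'][:3,3];return o+d*(z-o[2])/d[2]
E
python3 - <<'E'
from h import *
top=[(262,197),(350,220),(438,240),(527,262)];top=[(170+a/6,140+b/6) for a,b in top]
sd=[(228,272),(302,224),(380,177),(443,130)];sd=[(180+a/5,215+b/5) for a,b in sd]
ys=[.066,.022,-.022,-.066]
def f(p,ns=('top','side')):
    u=np.array([-np.sin(p[2]),np.cos(p[2])])
    return np.concatenate([proj([*(p[:2]+y*u),.082],n)-q for n in ns for y,q in zip(ys,dict(top=top,side=sd)[n])])
for ns in(('top',),('side',),('top','side')):
    r=least_squares(f,[.4,.2,0],args=(ns,));print(ns,r.x,np.round(r.fun,1))
o=observe();print(R.from_rotvec(o['ee_rot']).as_matrix().round(3))
p=r.x;u=np.array([-np.sin(p[2]),np.cos(p[2])])
for y in ys:print((p[:2]+y*u).round(4))
for px in((135,268),(190,240),(193,226),(215,232),(85,295),(117,295)):print(px,ray(px,'side',0).round(3),ray(px,'side',.08).round(3))
E
```

```text
('top',) [ 0.56929058  0.26858747 -0.21629431] [-0.   0.1  0.  -0.2  0.   0.1 -0.   0. ]
('side',) [ 0.56947501  0.26357962 -0.22997719] [-0.2  0.4  0.5 -0.2 -0.6 -0.3  0.3  0.2]
('top', 'side') [ 0.56869373  0.26641226 -0.22398222] [ 0.8  0.1  0.8 -0.   0.8  0.4  0.7  0.4 -0.4  1.3  0.2  0.6 -0.9  0.4
 -0.1  0.8]
[[-0.926  0.377 -0.   ]
 [ 0.377  0.926 -0.   ]
 [ 0.    -0.    -1.   ]]
[0.5834 0.3308]
[0.5736 0.2879]
[0.5638 0.245 ]
[0.554  0.2021]
(135, 268) [0.837 0.278 0.   ] [0.746 0.38  0.08 ]
(190, 240) [0.795 0.129 0.   ] [0.71 0.25 0.08]
(193, 226) [0.828 0.064 0.   ] [0.738 0.194 0.08 ]
(215, 232) [0.76  0.072 0.   ] [0.68  0.201 0.08 ]
(85, 295) [0.865 0.396 0.   ] [0.77  0.481 0.08 ]
(117, 295) [0.807 0.373 0.   ] [0.72  0.462 0.08 ]
```

apply_moves --motion '[{"x": 4, "y": -2, "yaw": -9, "hand": -1}, {"x": 8, "y": -4, "yaw": -18, "hand": -1}, {"x": 12, "y": -6, "yaw": -27, "hand": -1}, {"x": 16, "y": -8, "yaw": -36, "hand": -1}, {"x": 20, "y": -10, "yaw": -45, "hand": -1}, {"x": 24, "y": -12, "yaw": -54, "hand": -1}, {"x": 28, "y": -14, "yaw": -63, "hand": -1}, {"x": 32, "y": -16.5, "yaw": -72, "hand": -1}, {"x": 36.1, "y": -18.9, "yaw": -80.7, "hand": -1}, {"x": 36.1, "y": -18.9, "yaw": -80.7, "hand": -1}]'

```text
schema error: expected keys x, y, z, yaw, hand
```

apply_moves --motion '[{"z": 0, "hand": -1}, {"z": 0, "hand": -1}, {"z": 0, "hand": -1}]'

```text
schema error: expected keys x, y, z, yaw, hand
```

apply_moves --motion '[{"x": 4, "y": -2, "z": 0, "yaw": -9, "hand": -1}, {"x": 8, "y": -4, "z": 0, "yaw": -18, "hand": -1}, {"x": 12, "y": -6, "z": 0, "yaw": -27, "hand": -1}, {"x": 16, "y": -8, "z": 0, "yaw": -36, "hand": -1}, {"x": 20, "y": -10, "z": 0, "yaw": -45, "hand": -1}, {"x": 24, "y": -12, "z": 0, "yaw": -54, "hand": -1}, {"x": 28, "y": -14, "z": 0, "yaw": -63, "hand": -1}, {"x": 32, "y": -16.5, "z": 0, "yaw": -72, "hand": -1}, {"x": 36.1, "y": -18.9, "z": 0, "yaw": -80.7, "hand": -1}, {"x": 36.1, "y": -18.9, "z": 0, "yaw": -80.7, "hand": -1}]'

```text
clock: 1.65
position: [0.6006, 0.3853, 0.2265]
ee_rot: [2.462, 1.946, -0.0]
force: [0.2, -0.1, 0.3]
width: 0.007
gripper_force: 0.0
```

apply_moves --motion '[{"x": 0, "y": 0, "z": 0, "yaw": 0, "hand": -1}, {"x": 0, "y": 0, "z": 0, "yaw": 0, "hand": -1}, {"x": 0, "y": 0, "z": 0, "yaw": 0, "hand": -1}]'

```text
clock: 2.02
position: [0.5959, 0.3909, 0.2269]
ee_rot: [-2.454, -1.961, -0.0]
force: [0.3, -0.0, 0.4]
width: 0.005
gripper_force: 0.0
```

apply_moves --motion '[{"x": 0, "y": 0, "z": -5, "yaw": 0, "hand": -1}, {"x": 0, "y": 0, "z": -9, "yaw": 0, "hand": -1}, {"x": 0, "y": 0, "z": -12.9, "yaw": 0, "hand": -1}, {"x": 0, "y": 0, "z": -12.9, "yaw": 0, "hand": -1}, {"x": 0, "y": 0, "z": -12.9, "yaw": 0, "hand": -1}]'

```text
clock: 2.65
position: [0.5975, 0.3905, 0.0995]
ee_rot: [2.456, 1.959, 0.003]
force: [-0.5, -0.5, 0.5]
width: 0.003
gripper_force: 0.0
```

```bash
python3 - <<'E'
from h import *
import cv2
o=observe();print(o['position'],o['force'],proj(o['position'],'side'))
b=get_image('side');cv2.imwrite('pics/s2.png',cv2.resize(b[195:315,160:300],None,fx=5,fy=5,interpolation=2))
E
```

```text
[0.59746837 0.39050796 0.09950512] [-0.52323809 -0.51539082  0.49917471] [200.66498015 277.89735913]
```

View pics/s2.png

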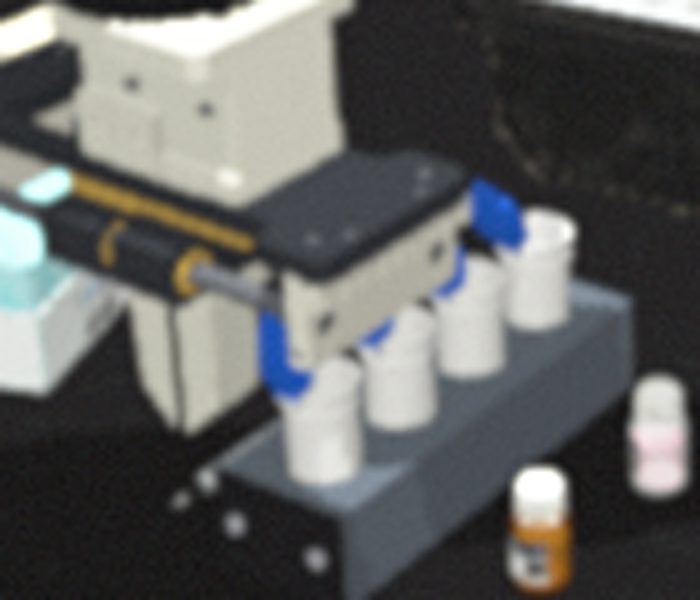

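The shut fingertips are standing beyond lid 1, near crop (190,435), in line with the row and clear of everything. I'll fold lid 1 next.

apply_moves --motion '[{"x": -0.27, "y": -1.17, "z": 0, "yaw": 0, "hand": -1}, {"x": -0.53, "y": -2.34, "z": 0, "yaw": 0, "hand": -1}, {"x": -0.71, "y": -3.12, "z": 0, "yaw": 0, "hand": -1}, {"x": -0.89, "y": -3.9, "z": 0, "yaw": 0, "hand": -1}, {"x": -1.04, "y": -4.58, "z": 0, "yaw": 0, "hand": -1}, {"x": -1.2, "y": -5.27, "z": 0, "yaw": 0, "hand": -1}, {"x": -1.2, "y": -5.27, "z": -0.5, "yaw": 0, "hand": -1}, {"x": -1.2, "y": -5.27, "z": -0.9, "yaw": 0, "hand": -1}, {"x": -1.2, "y": -5.27, "z": -1.1, "yaw": 0, "hand": -1}, {"x": -1.2, "y": -5.27, "z": -1.1, "yaw": 0, "hand": -1}]'

```text
clock: 3.95
position: [0.5846, 0.3373, 0.0863]
ee_rot: [-2.456, -1.959, 0.001]
force: [0.5, -0.6, 0.1]
width: 0.005
gripper_force: 0.0
```

```bash
python3 - <<'E'
from h import *
import cv2
o=observe();print(o['position'],o['force'],proj(o['position'],'side'))
b=get_image('side');cv2.imwrite('pics/s3.png',cv2.resize(b[195:315,160:300],None,fx=5,fy=5,interpolation=2))
E
```

```text
[0.58459807 0.33728533 0.08631861] [ 0.52800463 -0.6161688   0.06341722] [222.71983714 270.35570357]
```

View pics/s3.png

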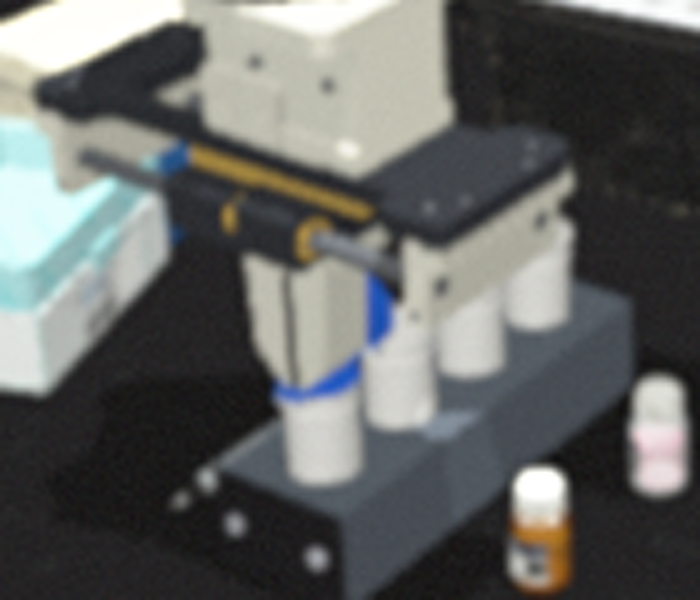

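Lid 1 is folded over under the fingertips near crop (320,385), and lid 2 is still open. I'll press in small steps.

apply_moves --motion '[{"x": 0, "y": 0, "z": -0.1, "yaw": 0, "hand": -1}, {"x": 0, "y": 0, "z": -0.2, "yaw": 0, "hand": -1}, {"x": 0, "y": 0, "z": -0.2, "yaw": 0, "hand": -1}]'

```text
clock: 4.38
position: [0.5849, 0.3373, 0.085]
ee_rot: [-2.456, -1.958, -0.001]
force: [-0.8, -0.4, 2.8]
width: 0.007
gripper_force: 1.3
```

apply_moves --motion '[{"x": 0, "y": 0, "z": -0.1, "yaw": 0, "hand": -1}, {"x": 0, "y": 0, "z": -0.1, "yaw": 0, "hand": -1}, {"x": 0, "y": 0, "z": -0.1, "yaw": 0, "hand": -1}]'

```text
clock: 4.75
position: [0.5849, 0.3373, 0.0839]
ee_rot: [2.456, 1.959, 0.001]
force: [-0.6, 0.3, 3.9]
width: 0.005
gripper_force: 1.9
```

apply_moves --motion '[{"x": 0, "y": 0, "z": 0.7, "yaw": 0, "hand": -1}, {"x": 0, "y": 0, "z": 1.3, "yaw": 0, "hand": -1}, {"x": -0.22, "y": -0.98, "z": 1.3, "yaw": 0, "hand": -1}, {"x": -0.44, "y": -1.95, "z": 1.3, "yaw": 0, "hand": -1}, {"x": -0.62, "y": -2.73, "z": 1.3, "yaw": 0, "hand": -1}, {"x": -0.8, "y": -3.51, "z": 1.3, "yaw": 0, "hand": -1}, {"x": -0.98, "y": -4.29, "z": 1.3, "yaw": 0, "hand": -1}, {"x": -0.98, "y": -4.29, "z": 0.8, "yaw": 0, "hand": -1}, {"x": -0.98, "y": -4.29, "z": 0.4, "yaw": 0, "hand": -1}, {"x": -0.98, "y": -4.29, "z": 0.2, "yaw": 0, "hand": -1}]'

```text
clock: 6.0
position: [0.5748, 0.2944, 0.0852]
ee_rot: [-2.456, -1.959, 0.001]
force: [0.1, -1.0, 3.4]
width: 0.006
gripper_force: 1.2
```

apply_moves --motion '[{"x": 0, "y": 0, "z": -0.1, "yaw": 0, "hand": -1}, {"x": 0, "y": 0, "z": -0.2, "yaw": 0, "hand": -1}, {"x": 0, "y": 0, "z": -0.2, "yaw": 0, "hand": -1}, {"x": 0, "y": 0, "z": -0.2, "yaw": 0, "hand": -1}]'

```text
clock: 6.5
position: [0.5749, 0.2944, 0.0839]
ee_rot: [-2.456, -1.959, -0.0]
force: [-2.7, -0.8, 4.2]
width: 0.004
gripper_force: 1.9
```

```bash
python3 - <<'E'
from h import *
import cv2
o=observe();print(o['position'],o['force'])
b=get_image('side');cv2.imwrite('pics/s4.png',cv2.resize(b[195:315,160:300],None,fx=5,fy=5,interpolation=2))
E
```

```text
[0.57490934 0.29435196 0.08388022] [-2.68707301 -0.81438869  4.15467466]
```

View pics/s4.png

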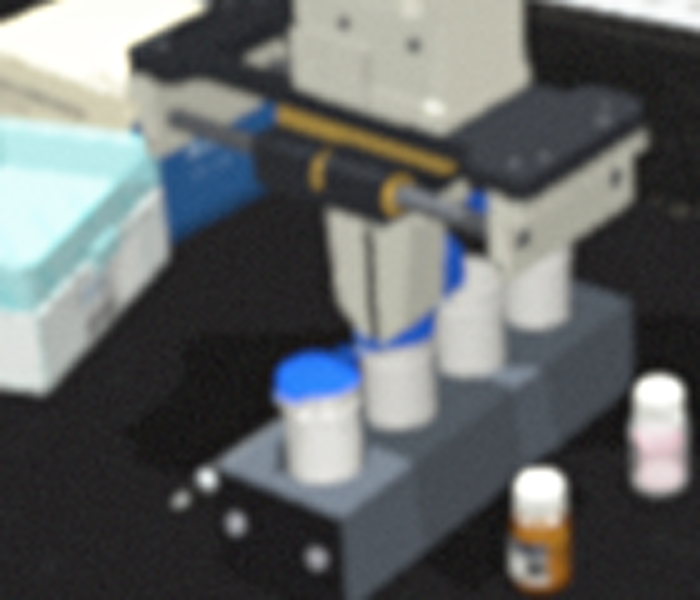

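Lid 1 is flat on its vial at crop (317,378), lid 2 is pressed under the fingertips at crop (395,335), and the block has not moved. The same pattern will do lids 3 and 4.

apply_moves --motion '[{"x": 0, "y": 0, "z": 0.7, "yaw": 0, "hand": -1}, {"x": 0, "y": 0, "z": 1.3, "yaw": 0, "hand": -1}, {"x": -0.22, "y": -0.98, "z": 1.3, "yaw": 0, "hand": -1}, {"x": -0.44, "y": -1.95, "z": 1.3, "yaw": 0, "hand": -1}, {"x": -0.62, "y": -2.73, "z": 1.3, "yaw": 0, "hand": -1}, {"x": -0.8, "y": -3.51, "z": 1.3, "yaw": 0, "hand": -1}, {"x": -0.98, "y": -4.29, "z": 1.3, "yaw": 0, "hand": -1}, {"x": -0.98, "y": -4.29, "z": 0.8, "yaw": 0, "hand": -1}, {"x": -0.98, "y": -4.29, "z": 0.4, "yaw": 0, "hand": -1}, {"x": -0.98, "y": -4.29, "z": 0.2, "yaw": 0, "hand": -1}]'

```text
clock: 7.8
position: [0.565, 0.2515, 0.0852]
ee_rot: [-2.456, -1.959, 0.001]
force: [-0.9, -0.8, 1.7]
width: 0.007
gripper_force: 1.2
```

apply_moves --motion '[{"x": 0, "y": 0, "z": -0.1, "yaw": 0, "hand": -1}, {"x": 0, "y": 0, "z": -0.2, "yaw": 0, "hand": -1}, {"x": 0, "y": 0, "z": -0.2, "yaw": 0, "hand": -1}, {"x": 0, "y": 0, "z": -0.2, "yaw": 0, "hand": -1}]'

```text
clock: 8.3
position: [0.5651, 0.2515, 0.0839]
ee_rot: [-2.456, -1.959, -0.0]
force: [-1.3, -0.1, 3.1]
width: 0.002
gripper_force: 1.9
```

apply_moves --motion '[{"x": 0, "y": 0, "z": 0.7, "yaw": 0, "hand": -1}, {"x": 0, "y": 0, "z": 1.3, "yaw": 0, "hand": -1}, {"x": -0.22, "y": -0.98, "z": 1.3, "yaw": 0, "hand": -1}, {"x": -0.44, "y": -1.95, "z": 1.3, "yaw": 0, "hand": -1}, {"x": -0.62, "y": -2.73, "z": 1.3, "yaw": 0, "hand": -1}, {"x": -0.8, "y": -3.51, "z": 1.3, "yaw": 0, "hand": -1}, {"x": -0.98, "y": -4.29, "z": 1.3, "yaw": 0, "hand": -1}, {"x": -0.98, "y": -4.29, "z": 0.8, "yaw": 0, "hand": -1}, {"x": -0.98, "y": -4.29, "z": 0.4, "yaw": 0, "hand": -1}, {"x": -0.98, "y": -4.29, "z": 0.2, "yaw": 0, "hand": -1}]'

```text
clock: 9.55
position: [0.5552, 0.2086, 0.0852]
ee_rot: [-2.456, -1.959, 0.001]
force: [-1.0, -0.1, 1.6]
width: 0.01
gripper_force: 1.1
```

apply_moves --motion '[{"x": 0, "y": 0, "z": -0.1, "yaw": 0, "hand": -1}, {"x": 0, "y": 0, "z": -0.2, "yaw": 0, "hand": -1}, {"x": 0, "y": 0, "z": -0.2, "yaw": 0, "hand": -1}, {"x": 0, "y": 0, "z": -0.2, "yaw": 0, "hand": -1}]'

```text
clock: 10.05
position: [0.5553, 0.2085, 0.0839]
ee_rot: [-2.456, -1.959, -0.0]
force: [-1.9, -0.3, 3.2]
width: 0.003
gripper_force: 1.9
```

apply_moves --motion '[{"x": 0, "y": 0, "z": 2, "yaw": 0, "hand": -1}, {"x": 0, "y": 0, "z": 6, "yaw": 0, "hand": -1}, {"x": 0, "y": 0, "z": 12, "yaw": 0, "hand": -1}, {"x": -4, "y": -5, "z": 14, "yaw": 0, "hand": -1}, {"x": -8, "y": -10, "z": 14, "yaw": 0, "hand": -1}, {"x": -12, "y": -15, "z": 14, "yaw": 0, "hand": -1}, {"x": -12, "y": -15, "z": 14, "yaw": 0, "hand": -1}, {"x": -12, "y": -15, "z": 14, "yaw": 0, "hand": -1}]'

```text
clock: 11.05
position: [0.4357, 0.0586, 0.2241]
ee_rot: [-2.457, -1.958, -0.002]
force: [-0.1, 1.1, -0.4]
width: 0.004
gripper_force: 0.0
```

```bash
python3 - <<'E'
from h import *
import cv2,numpy as np
o=observe();print(o['position'],o['force'])
b=get_image('side')[195:315,160:300];t=get_image('top')[140:240,170:303]
cv2.imwrite('pics/s5.png',cv2.resize(b,None,fx=5,fy=5,interpolation=2));cv2.imwrite('pics/t5.png',cv2.resize(t,None,fx=6,fy=6,interpolation=2))
E
```

```text
[0.43568255 0.05858365 0.2240788 ] [-0.10580352  1.05101661 -0.36470864]
```

View pics/s5.png

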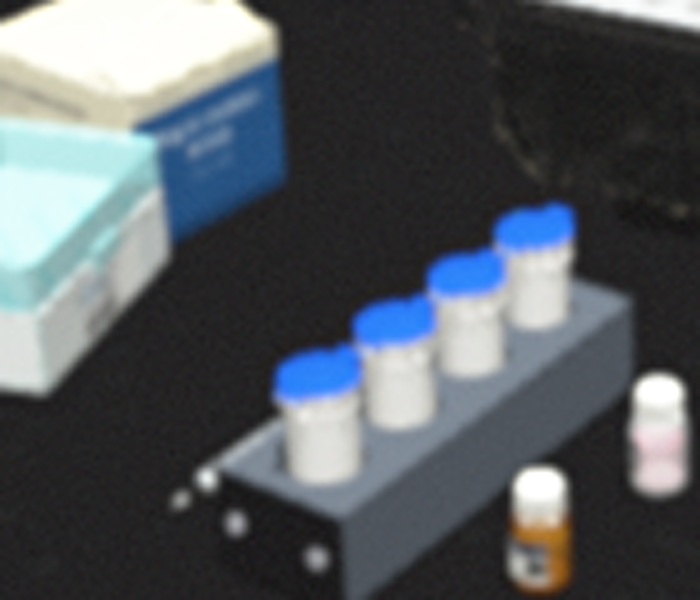

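View pics/t5.png

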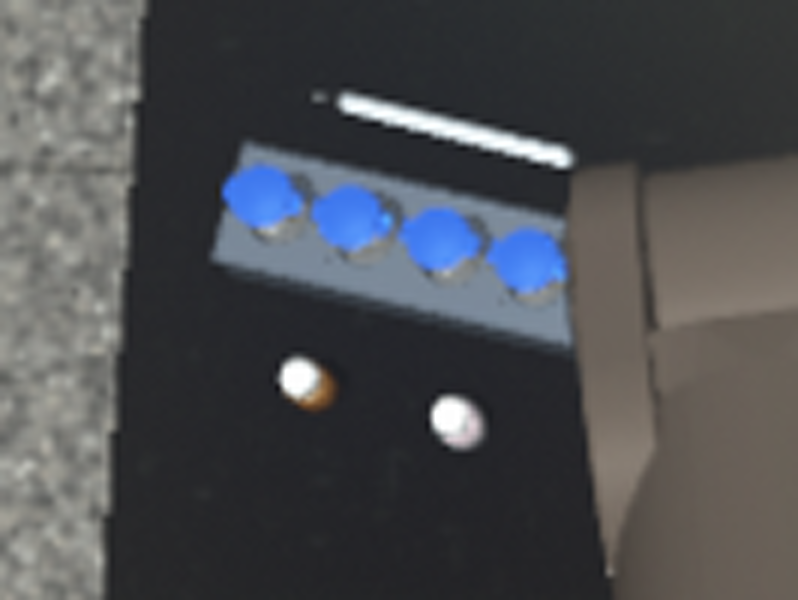

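All four lids are flat in both views (side crop (317,378), (395,323), (467,272), (535,228)). The block, loose vials and pen are where they were, and the arm is clear.

```bash
python3 -c "
from cell import *
print(observe()['force']);print(sign_off())"
```

```text
[ 0.72941818 -0.77073454  0.49131261]
the job is handed in; nothing more can be done
None
```

All four lids were folded shut in order 1 to 4 and pressed flat with about 3–4 N each; the block stayed in place, the arm finished clear, and the job was handed in at about 11 s.

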